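# Store the candle cup and hold the chest lid at its balance point

### The arm

A 6-joint arm with a two-finger parallel gripper is mounted at the origin on the work surface. World frame = base frame: x ahead of the robot, y to its left, z up, the work surface at z = 0. Lengths are in m, angles in rad, forces in N, time in s.
With the tool pointing down it reaches from about 0.225 to 0.875 m from the base axis. Payload 3.4 kg.
Tool frame: the origin (TCP) lies on the front face of the gripper's body, between the roots of the fingers; the fingertips stand 73 mm ahead of it and the grasp point (between the pads) lies 54 mm ahead of it; z points along the fingers, y is the direction in which the jaws open and shut (so a half turn about z gives the same grasp; the last joint's range is limited). The gripper opens to 85 mm and grips with 20 to 120 N. Pads are 22 mm wide; open, the fingers measure 114 mm over their backs; the gripper's body (76 mm by 85 mm) begins 54 mm behind the grasp point. The pads swing forward as they close: fully open they stand 13 mm farther back than shut.
Start: joints at [-1.33, 0.276, 1.505, -0, 1.361, -0.121], TCP at [0.204, -0.538, 0.304] pointing down, gripper open.
Joint ranges: [-2.89, 2.89], [-0.75, 2.08], [0.22, 2.7], [-1.18, 4.32], [0.11, 2.71], [-2.7, 2.7]. Speed limits (rad/s): [2.57, 2.57, 3.14, 3.14, 3.14, 3.14].

### API

Orientations are given as a unit quaternion [x, y, z, w].
In Python, from workcell import arm gives the robot as it stands.
- The arm moves only by the tool servo_tool, never from a script. Its argument "steps" is a list of rows, each an object of numbers: "x", "y", "z": the shift along the tool's x, y, z in mm; "spin": the turn about the tool's z in rad. A call has 1 to 20 rows; each row shifts and turns the commanded pose from where the row before left it, along the tool's axes as they then stand; what a row does not reach is not made up. A row lasts 1/12 s, in which the tool goes at most 41.7 mm and 7.16 degrees, less where a joint would pass 70% of its speed; a pose out of reach is approached as far as the arm can. A call is refused whole if a number of a shift passes 41.7 or a number of a turn 0.125, either way. A call with a gripper value outside its range is refused whole. "hand" is the finger opening in mm, from 0 to 85.4, set as the call begins (left out, the last holds). The fingers move at their own pace and stop on an object; "grip_force" is the grip in N (left out, the last holds). Time passes only in rows, so rows that do not move let the fingers close. It gives the time, the measured TCP pose, the force and the opening at its end, in the units of the state.
- arm.state(): the state, without advancing time (a new reading comes with each control period).
- arm.camera(name): name is "side" or "top" or "wrist"; returns a dict with "pixels" (400x640x3 uint8, red, green, blue), "depth" (400x640 float32, m along the optical axis (not along the pixel's ray), 0 where there is no reading), "fx", "fy", "cx", "cy" (pixels), "R" (3x3) and "t" (3): a world point X has camera coordinates R X + t. Camera axes: x right, y down, z forward; pixel columns grow to the right and rows downward; lengths in m; the calibration is good to about 2 mm. A picture is of the moment at which its call begins.
- arm.sign_off(): hands the job in, once; it reports no verdict.
The state is a dict: "t": time; "qpos": joint angles; "dq": joint speeds; "tau": joint torques, N m; "tool_pos": TCP position; "tool_rot": TCP orientation; "force": force on the tool from outside, world axes, zero at the start; "moment": the same for the moment, N m; "gripper_width": finger opening in m.
Only numpy, scipy, OpenCV 4.12 (cv2) and the standard library are available. Lean on these libraries where they do the work, as an engineer would, in place of code of your own. Each camera call takes 0.05 s, during which the arm holds its last target.

### The job

First take the brass candle cup that stands mouth-down and seat it, still mouth-down, fully home in the round pocket inside the wooden candle chest, and let go of it. Then grip the lid, which lies thrown back, by its steel bar and swing it up to its balance point, where it stands straight up and would fall neither way, and finish holding it there, still and gripped by the bar, so that I can screw the stay on. Do not let the lid drop forward towards shut, and leave the other cup and the other loose things where they are.

Things in the scene. Friction and masses are not known exactly. Their poses are not given: they have to be found in the camera images.
- chest: wooden candle chest, open at the top, fixed to the table: 160 mm deep (its x), 250 mm wide (its y), walls 75 mm high and 8 mm thick. Origin: centre of its underside; x points from its front wall to its hinged far wall, y along its width to its left, z up. A partition 8 mm thick (top 58 mm above the table) at y = -34 mm separates the pocket board (left, larger, y from -30 to +117 mm) from a few stored candles (right)
- pocket (a point): centre of the floor of the round pocket in the pocket board inside the chest: 62 mm diameter, 8 mm deep, floor 20 mm above the table, board's top face 28 mm above the table; at (0, +43.5, 20) mm in the chest's frame
- cup_down: the brass candle cup that stands mouth-down: 50 mm tall; its mouth end is a flange 55 mm in diameter and 7 mm thick, at the bottom; above it the body is round, 40 mm across narrowing to 37 mm at the closed top; hollow, wall 4 mm; about 90 g. Origin: centre of the mouth plane (its underside as it stands), z up towards its closed end. Stands on the table; it and cup_up swap places at random
- lid (a joint): angle of the chest's lid about its hinge, rad: 0 = shut (lid level over the chest), pi/2 = standing straight up, 2.1 = thrown back against its stop, where it starts. The lid is a wooden panel 160 mm long from the hinge, 250 mm wide, 8 mm thick, about 0.27 kg with its bar, hinge almost free of friction; its weight lies in the plane through hinge and panel, so it balances at pi/2 and falls either way from there
- hinge (a point): middle of the lid's hinge line, 80 mm above the table, at (80, 0, 80) mm in the chest's frame; the hinge line runs along the chest's y
- bar_mid (a point): middle of the lid's steel handle bar, on its axis: a round bar 12 mm in diameter and 110 mm long, parallel to the hinge, held 35 mm beyond the lid's free edge by two 8 mm round arms at 50 mm either side of its middle, in the plane of the panel (a finger fits between the bar and the edge); it moves with the lid and is 195 mm from the hinge line: in the chest's frame at hinge + 195 mm x (-cos(lid), 0, sin(lid))
- cup_up: the second brass cup, same shape as cup_down but standing mouth-up (flange at the top); a bystander. Origin: centre of its underside, z up
- oil: loose amber bottle, 60 mm across, 170 mm tall, bystander; origin at the centre of its underside
- carton_a: loose upright cardboard carton 50 x 75 x 120 mm, bystander; origin at the centre of its underside
- carton_b: loose cardboard carton 60 x 80 x 90 mm, bystander; origin at the centre of its underside
- driver: loose screwdriver, 170 mm long, lying on the table, bystander; origin on its underside
- stay: loose brass lid stay, a flat strip 148 mm long, 18 mm wide, 5 mm thick, lying on the table, bystander; origin at the centre of its underside
- matches: loose matchbox 35 x 55 x 16 mm, bystander; origin at the centre of its underside
- candlestick: loose low brass candlestick, 80 mm foot, 110 mm tall, bystander; origin at the centre of its underside
There are look-alikes about, which are no part of the job. What is shaped like the cup_down but black or blue is not meant.

How it is judged:
On the way:
1. the cup sits mouth-down in the pocket, let go, while the lid is still thrown back (horizontal distance between cup_down and pocket below 0.007 m and z of cup_down in the frame of pocket below 0.004 m and angle between cup_down's own z axis and vertical below 0.12 rad and contact force between the fingers and cup_down below 0.05 N and linear speed of cup_down below 0.03 m/s and value of joint lid above 1.85 rad), for 0.2 s.
At the end, for the whole second after the job is handed in: cup mouth-down in the pocket (7 mm of centre, rim within 4 mm of its floor, tilt under 0.12 rad), fingers off it, still; lid 1.47 to 1.67 rad (upright within 0.1), under 0.08 rad/s; fingers on its bar with over 2 N; the program finishes while holding (horizontal distance between cup_down and pocket below 0.007 m and z of cup_down in the frame of pocket below 0.004 m and angle between cup_down's own z axis and vertical below 0.12 rad and contact force between the fingers and cup_down below 0.05 N and linear speed of cup_down below 0.03 m/s and value of joint lid between 1.47 and 1.67 rad and velocity of joint lid between -0.08 and 0.08 rad/s and contact force between the fingers and lid_c0 above 2 N); the arm keeps its last pose, push and grip.
It fails at once if the lid drops forward of its balance towards shut (below 1.2 rad) (value of joint lid below 1.2 rad).
It fails at once if the other cup or another loose bystander is moved more than 25 mm (distance of any of cup_up, oil, carton_a, carton_b, driver, stay, matches, candlestick from where it was at the start of the episode above 0.025 m).
It also fails if it takes over 61 s, if anything falls off the work surface, if the arm or the gripper's body presses on something with over 40 N, if the wrist force passes 120 N, or if a joint passes its speed limit or range.

## Working session

There is one attempt and no reset: what is moved stays moved. The work goes in short steps, Python scripts to look and compute and a tool call to move; the robot and the scene stay as the last step left them, time stands still between calls to the robot, and variables do not carry over. Pictures are saved under pics/ and viewed, and the job is handed in when it is done.

Besides the shell and the picture viewer there is one more tool, called after "Emit:" by a JSON object that holds its "api" and its "payload". servo_tool: Moves the arm, as the interface text tells. Its arguments: {"type":"object","properties":{"steps":{"type":"array"},"hand":{"type":"number"},"grip_force":{"type":"number"}},"required":["steps"]}

```bash
ls; mkdir -p pics; python3 - <<'E'
from workcell import arm
import cv2,numpy as np
s=arm.state();print({k:np.round(v,3) for k,v in s.items()})
for n in ["top","side","wrist"]:
    c=arm.camera(n);cv2.imwrite(f"pics/{n}0.png",c["pixels"][:,:,::-1])
    np.savez(f"{n}0.npz",**c)
    print(n,c["fx"],c["fy"],c["cx"],c["cy"],np.round(c["R"],3).tolist(),np.round(c["t"],3))
E
```

```text
pics
{'t': np.float64(0.0), 'qpos': array([-1.33 ,  0.277,  1.506,  0.   ,  1.361, -0.121]), 'dq': array([ 0.001, -0.001,  0.001,  0.001,  0.001,  0.   ]), 'tau': array([-0.0000e+00, -4.1678e+01, -2.4581e+01, -1.0000e-03,  1.1000e-02,
       -0.0000e+00]), 'tool_pos': array([ 0.203, -0.537,  0.303]), 'tool_rot': array([ 0.984,  0.18 , -0.   , -0.001]), 'force': array([-0.129, -0.95 , -0.217]), 'moment': array([-0.059,  0.003, -0.046]), 'gripper_width': np.float64(0.086)}
top 441.94140577480664 441.94140577480664 315.4968530792188 197.36005722846386 [[0.01, -1.0, -0.013], [-0.992, -0.008, -0.125], [0.125, 0.014, -0.992]] [-0.033  0.599  1.239]
side 389.8936529589457 389.8936529589457 323.81049299059276 199.76420373998533 [[-0.93, -0.368, -0.013], [-0.221, 0.586, -0.78], [0.294, -0.722, -0.626]] [0.537 0.199 0.821]
wrist 308.7730974208551 308.7730974208551 319.8103622491941 197.59913537991608 [[0.355, -0.935, -0.002], [-0.896, -0.341, 0.285], [-0.267, -0.099, -0.959]] [-0.575 -0.038  0.379]
```

View pics/top0.png

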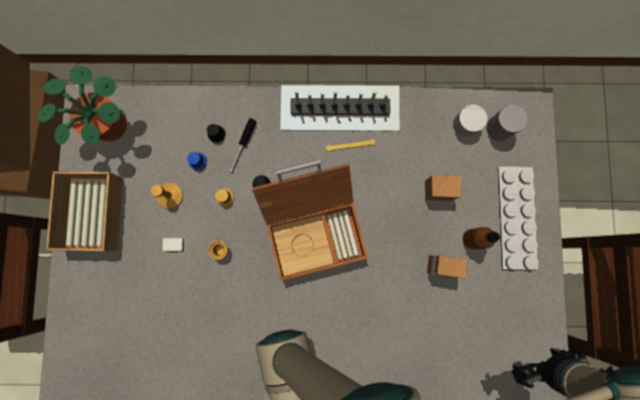

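View pics/side0.png

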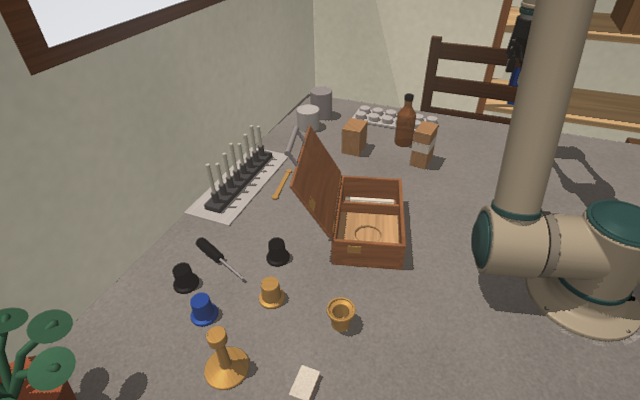

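View pics/wrist0.png

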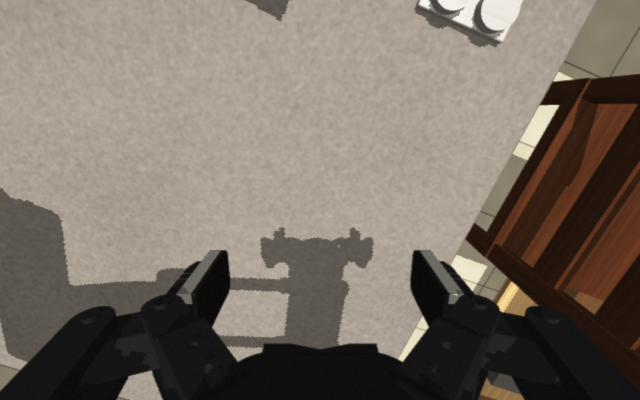

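The upright-flange cup_down is at top (224,198) and side (270,292). cup_up is at top (218,251). The chest is around top (315,240), with the bar at top (298,169). Next I'll measure them.

```bash
cat > h.py <<'E'
import numpy as np,cv2
def load(n): return dict(np.load(n+".npz"))
def w(c,u,v,d): 
    p=np.stack([(u-c["cx"])/c["fx"]*d,(v-c["cy"])/c["fy"]*d,d],-1); return (p-c["t"])@c["R"]
def cloud(c):
    v,u=np.mgrid[0:400,0:640]; return w(c,u+0.,v+0.,c["depth"].astype(float))
def plane(c,u,v,z):
    C=-c["R"].T@c["t"]; r=np.array([(u-c["cx"])/c["fx"],(v-c["cy"])/c["fy"],1])@c["R"]; return C+r*(z-C[2])/r[2]
def proj(c,X):
    p=np.asarray(X)@c["R"].T+c["t"]; return np.stack([p[...,0]/p[...,2]*c["fx"]+c["cx"],p[...,1]/p[...,2]*c["fy"]+c["cy"]],-1)
E
python3 - <<'E'
from h import *
c=load("top0");P=cloud(c)
im=c["pixels"][:,:,::-1]
cv2.imwrite("pics/topcrop.png",cv2.resize(im[140:290,140:380],None,fx=3.3,fy=3.3,interpolation=cv2.INTER_CUBIC))
print("table z",np.median(P[290:310,150:200,2]), "depth zeros",(c["depth"]==0).mean())
for n in ["top0","side0"]:
    c=load(n);P=cloud(c)
    hsv=cv2.cvtColor(c["pixels"],cv2.COLOR_RGB2HSV)
    m=cv2.inRange(hsv,(12,130,70),(28,255,255))
    k,l,st,ce=cv2.connectedComponentsWithStats(m)
    for i in range(1,k):
        if st[i,4]>60:
            q=P[l==i];print(n,st[i],ce[i].round(1),q.mean(0).round(3),q.min(0).round(3),q.max(0).round(3))
E
```

```text
table z 0.0006498431479850452 depth zeros 0.00387890625
top0 [ 30  71  18  95 874] [ 35.3 104.5] [ 1.024  1.114 -0.406] [ 0.439 -0.046 -0.431] [1.171 1.155 1.304]
top0 [327 140  48  11 190] [350.1 145. ] [ 0.759 -0.129  0.018] [ 0.439 -0.202 -0.008] [ 0.779 -0.046  1.304]
top0 [ 253  164  114  116 5142] [308.2 217.5] [ 0.532 -0.01   0.102] [ 0.364 -0.169 -0.006] [0.661 0.159 1.304]
top0 [  0 170  30  22 554] [ 14.4 180.3] [ 0.714  1.174 -0.413] [ 0.439 -0.046 -0.428] [0.757 1.238 1.304]
top0 [ 47 171  63  80 676] [ 75.6 211.3] [0.554 0.665 0.044] [ 0.439 -0.046 -0.676] [0.787 1.19  1.304]
top0 [431 176  30  22 629] [445.3 186.4] [ 0.625 -0.387  0.093] [ 0.439 -0.429  0.072] [ 0.656 -0.046  1.304]
top0 [151 183  32  26 562] [167.7 194.6] [0.603 0.4   0.04 ] [ 0.439 -0.046  0.   ] [0.643 0.444 1.304]
top0 [215 189  19  17 236] [224.  196.6] [0.598 0.235 0.045] [ 0.439 -0.046  0.002] [0.626 0.263 1.304]
top0 [475 228  17  20 118] [481.9 234.9] [ 0.491 -0.473  0.119] [ 0.46  -0.5    0.103] [ 0.51  -0.458  0.133]
top0 [208 241  20  19 273] [217.8 249.9] [0.445 0.249 0.04 ] [ 0.42  -0.046 
[... 521 characters left out ...]
335 -0.2  ] [ 0.234 -1.356 -0.243] [ 0.263 -1.323 -0.16 ]
side0 [396 102  20  44 411] [403.9 124.5] [ 0.484 -0.464  0.078] [ 0.456 -0.486  0.005] [ 0.508 -0.451  0.15 ]
side0 [ 290  132  116  137 5030] [349.5 209.1] [0.508 0.003 0.089] [ 0.301 -0.173 -0.001] [0.647 0.673 0.676]
side0 [272 169  19  31 125] [281.3 184.3] [ 0.759 -0.125  0.004] [ 0.743 -0.199 -0.003] [ 0.776 -0.058  0.009]
side0 [259 277  25  32 545] [270.1 293.2] [0.594 0.253 0.034] [0.301 0.219 0.001] [0.625 0.673 0.676]
side0 [327 298  28  33 661] [340.6 312.5] [0.444 0.247 0.037] [0.301 0.222 0.002] [0.47  0.673 0.676]
side0 [ 205  326   44   64 1753] [224.2 361.9] [0.599 0.414 0.035] [0.301 0.37  0.001] [0.642 0.673 0.676]
```

View pics/topcrop.png

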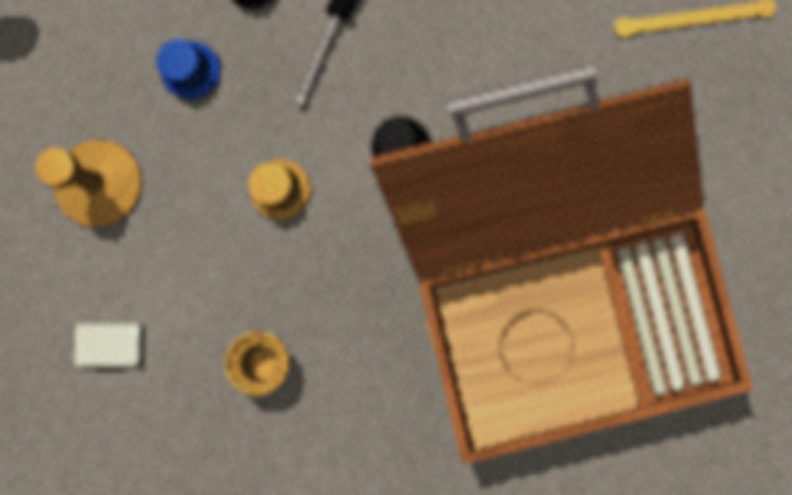

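```bash
python3 - <<'E'
from h import *
for n in ["top0","side0"]:
    c=load(n);P=cloud(c);d=c["depth"]
    ok=(d>0)
    # cup top & flange
    near=ok&(np.hypot(P[...,0]-.597,P[...,1]-.236)<.04)
    for lo,hi in [(.044,.054),(.003,.012)]:
        q=P[near&(P[...,2]>lo)&(P[...,2]<hi)]
        if len(q): print(n,"cup",lo,len(q),q.mean(0).round(4),((q.min(0)+q.max(0))/2).round(4))
    # rim
    m=ok&(P[...,2]>.069)&(P[...,2]<.08)&(np.abs(P[...,0]-.47)<.13)&(np.abs(P[...,1]-.0)<.17)
    m=m.astype(np.uint8);k,l,st,ce=cv2.connectedComponentsWithStats(m,connectivity=8)
    i=1+np.argmax(st[1:,4]);q=P[l==i]
    r=cv2.minAreaRect((q[:,:2]*1000).astype(np.float32));print(n,"rim",len(q),r,cv2.boxPoints(r).round(1).tolist())
    hsv=cv2.cvtColor(c["pixels"],cv2.COLOR_RGB2HSV)
    # lid points
    q=P[ok&(P[...,2]>.1)&(P[...,2]<.235)&(np.abs(P[...,0]-.58)<.13)&(np.abs(P[...,1]-.0)<.17)]
    mu=q.mean(0);U,S,V=np.linalg.svd(q-mu,full_matrices=False);print(n,"lid",len(q),mu.round(4),V[2].round(3),S.round(3), q.max(0))
    if n=="top0":
        for x,y,z in [(468,460,.075),(748,390,.075),(428,282,.075),(705,215,.075),(537,349,.028)]:
            print(x,y,plane(c,(x+.5)/3.3-.5+140,(y+.5)/3.3-.5+140,z).round(4))
        # cup top by ray at z=.05 : color
        for u,v in [((272+.5)/3.3-.5+140,(185+.5)/3.3-.5+140)]: print("cup top",plane(c,u,v,.05).round(4))
        for u,v in [((280+.5)/3.3-.5+140,(189+.5)/3.3-.5+140)]: print("cup flange",plane(c,u,v,.007).round(4))
        for x,y in [(449,106),(596,72)]:
            print("bar end",plane(c,(x+.5)/3.3-.5+140,(y+.5)/3.3-.5+140,.248).round(4))
E
```

```text
top0 cup 0.044 125 [0.6015 0.242  0.05  ] [0.6008 0.243  0.049 ]
top0 cup 0.003 135 [0.5935 0.2318 0.0068] [0.5976 0.2367 0.0074]
top0 rim 819 ((473.3348083496094, -32.697509765625), (159.96128845214844, 250.2252960205078), 14.862512588500977) [[363.8999938964844, 67.69999694824219], [428.1000061035156, -174.10000610351562], [582.7000122070312, -133.10000610351562], [518.5, 108.69999694824219]]
top0 lid 3378 [ 5.954e-01 -1.000e-04  1.670e-01] [-0.831 -0.221  0.511] [4.181 2.454 0.096] [0.66143125 0.12835386 0.23412   ]
468 460 [0.3676 0.0625 0.075 ]
748 390 [ 0.4275 -0.17    0.075 ]
428 282 [0.5151 0.0992 0.075 ]
705 215 [ 0.5739 -0.1343  0.075 ]
537 349 [0.4606 0.0084 0.028 ]
cup top [0.5998 0.2399 0.05  ]
cup flange [0.6018 0.2423 0.007 ]
bar end [0.6341 0.0662 0.248 ]
bar end [ 0.6603 -0.0417  0.248 ]
side0 cup 0.044 244 [0.5989 0.2438 0.0498] [0.6002 0.2422 0.0486]
side0 cup 0.003 207 [0.5925 0.2514 0.0077] [0.5969 0.237  0.0075]
side0 rim 1006 ((472.6312255859375, -34.43357849121094), (160.08094787597656, 256.3768005371094), 14.848621368408203) [[362.3999938964844, 69.0], [428.1000061035156, -178.89999389648438], [582.7999877929688, -137.8000030517578], [517.0999755859375, 110.0]]
side0 lid 2983 [0.5891 0.018  0.1661] [ 0.832  0.218 -0.51 ] [4.004 2.311 0.075] [0.6605415  0.12887162 0.23450129]
```

cup_down is at (0.600, 0.2425). The chest centre is (0.4733, -0.0327) with yaw 14.86°, and the pocket is about (0.4618, 0.009). I'll turn the jaws to the chest's x direction and raise the tool first.

Emit:
{"api": "servo_tool", "payload": {"steps": [{"spin": -0.1225, "z": -5}, {"spin": -0.1225, "z": -5}, {"spin": -0.1225, "z": -5}, {"spin": -0.1225, "z": -5}, {"spin": -0.1225, "z": -5}, {"spin": -0.1225, "z": -5}, {"spin": -0.1225, "z": -5}, {"spin": -0.1225, "z": -5}, {"spin": -0.1225, "z": -5}, {"spin": -0.1225, "z": -5}, {"spin": -0.1225, "z": -5}, {"spin": -0.1215, "z": -5}, {}, {}], "hand": 65}}

```text
validation failed for argument at $.st...
```

```bash
cat > d.py <<'E'
import sys,numpy as np
from workcell import arm
from scipy.spatial.transform import Rotation as R
s=arm.state();r=R.from_quat(s["tool_rot"]).as_matrix();p=s["tool_pos"]
print("t",round(float(s["t"]),2),"pos",p.round(4),"yaw",np.degrees(np.arctan2(r[1,0],r[0,0])).round(2),"zax",r[:,2].round(3),"F",s["force"].round(2),"M",s["moment"].round(2),"w",round(float(s["gripper_width"]),4),"q",s["qpos"].round(3))
if len(sys.argv)>3: print("delta tool mm",(r.T@(np.array([float(a) for a in sys.argv[1:4]])-p)*1000).round(1))
E
python3 d.py .600 .2425 .2
```

```text
t 0.15 pos [ 0.2035 -0.5375  0.3032] yaw 20.73 zax [-0.     0.001 -1.   ] F [-0.43 -0.75  0.2 ] M [-0.01 -0.06  0.03] w 0.0852 q [-1.33   0.276  1.506  0.     1.361 -0.121]
delta tool mm [ 646.9 -589.   104.2]
```

Emit:
{"api": "servo_tool", "payload": {"steps": [{"x": 0, "y": 0, "z": -5, "spin": -0.1225}, {"x": 0, "y": 0, "z": -5, "spin": -0.1225}, {"x": 0, "y": 0, "z": -5, "spin": -0.1225}, {"x": 0, "y": 0, "z": -5, "spin": -0.1225}, {"x": 0, "y": 0, "z": -5, "spin": -0.1225}, {"x": 0, "y": 0, "z": -5, "spin": -0.1225}, {"x": 0, "y": 0, "z": -5, "spin": -0.1225}, {"x": 0, "y": 0, "z": -5, "spin": -0.1225}, {"x": 0, "y": 0, "z": -5, "spin": -0.1225}, {"x": 0, "y": 0, "z": -5, "spin": -0.1225}, {"x": 0, "y": 0, "z": -5, "spin": -0.1225}, {"x": 0, "y": 0, "z": -5, "spin": -0.1225}, {"x": 0, "y": 0, "z": 0, "spin": 0}], "hand": 65}}

```text
t: 1.23
tool_pos: [0.2036, -0.538, 0.3646]
tool_rot: [0.608, 0.794, -0.0, 0.001]
force: [-0.1, -0.3, 1.4]
gripper_width: 0.0652
```

```bash
python3 d.py .600 .2425 .2
```

```text
t 1.23 pos [ 0.2036 -0.538   0.3646] yaw 105.07 zax [ 0.    -0.001 -1.   ] F [-0.05 -0.32  1.45] M [-0.   -0.03  0.01] w 0.0652 q [-1.33   0.249  1.394  0.     1.497 -1.593]
delta tool mm [650.9 585.7 163.7]
```

Emit:
{"api": "servo_tool", "payload": {"steps": [{"x": 29.6, "y": 26.6, "z": 0, "spin": 0}, {"x": 29.6, "y": 26.6, "z": 0, "spin": 0}, {"x": 29.6, "y": 26.6, "z": 0, "spin": 0}, {"x": 29.6, "y": 26.6, "z": 0, "spin": 0}, {"x": 29.6, "y": 26.6, "z": 0, "spin": 0}, {"x": 29.6, "y": 26.6, "z": 0, "spin": 0}, {"x": 29.6, "y": 26.6, "z": 0, "spin": 0}, {"x": 29.6, "y": 26.6, "z": 0, "spin": 0}, {"x": 29.6, "y": 26.6, "z": 0, "spin": 0}, {"x": 29.6, "y": 26.6, "z": 0, "spin": 0}, {"x": 29.6, "y": 26.6, "z": 0, "spin": 0}, {"x": 29.6, "y": 26.6, "z": 0, "spin": 0}, {"x": 29.6, "y": 26.6, "z": 0, "spin": 0}, {"x": 29.6, "y": 26.6, "z": 0, "spin": 0}, {"x": 29.6, "y": 26.6, "z": 0, "spin": 0}, {"x": 29.6, "y": 26.6, "z": 0, "spin": 0}, {"x": 29.6, "y": 26.6, "z": 0, "spin": 0}, {"x": 29.6, "y": 26.6, "z": 0, "spin": 0}, {"x": 20, "y": 18, "z": 0, "spin": 0}, {"x": 10, "y": 9, "z": 0, "spin": 0}]}}

```text
t: 2.9
tool_pos: [0.548, 0.1398, 0.3628]
tool_rot: [0.609, 0.793, 0.0, -0.001]
force: [-0.1, 1.2, 0.2]
gripper_width: 0.0652
```

```bash
python3 d.py .600 .2425 .2
```

```text
t 2.9 pos [0.548  0.1398 0.3628] yaw 104.96 zax [-0.001  0.001 -1.   ] F [-0.08  1.23  0.15] M [-0.    0.01  0.02] w 0.0652 q [ 1.260e-01  2.350e-01  1.417e+00  1.000e-03  1.490e+00 -1.350e-01]
delta tool mm [ 85.6  76.8 162.9]
```

Emit:
{"api": "servo_tool", "payload": {"steps": [{"x": 21.4, "y": 19.2, "z": 0, "spin": 0}, {"x": 21.4, "y": 19.2, "z": 0, "spin": 0}, {"x": 21.4, "y": 19.2, "z": 0, "spin": 0}, {"x": 21.4, "y": 19.2, "z": 10, "spin": 0}, {"x": 0, "y": 0, "z": 30, "spin": 0}, {"x": 0, "y": 0, "z": 30, "spin": 0}, {"x": 0, "y": 0, "z": 30, "spin": 0}, {"x": 0, "y": 0, "z": 30, "spin": 0}, {"x": 0, "y": 0, "z": 20, "spin": 0}, {"x": 0, "y": 0, "z": 0, "spin": 0}]}}

```text
t: 3.73
tool_pos: [0.5961, 0.2374, 0.2083]
tool_rot: [0.61, 0.792, -0.005, -0.003]
force: [-0.5, 0.1, -0.4]
gripper_width: 0.0651
```

```bash
python3 d.py .600 .2425 .089; python3 - <<'E'
from workcell import arm
from h import *
for n in ["wrist","side"]:
    c=arm.camera(n);np.savez(n+"1",**c);cv2.imwrite(f"pics/{n}1.png",c["pixels"][:,:,::-1])
    P=cloud(c);d=c["depth"]
    near=(d>0)&(np.hypot(P[...,0]-.6,P[...,1]-.2425)<.04)
    q=P[near&(P[...,2]>.044)&(P[...,2]<.056)]
    hsv=cv2.cvtColor(c["pixels"],cv2.COLOR_RGB2HSV)
    q=P[near&(P[...,2]>.044)&(P[...,2]<.056)&(hsv[...,1]>120)]
    print(n,len(q),q.mean(0) if len(q) else 0,((q.min(0)+q.max(0))/2) if len(q) else 0, cv2.minEnclosingCircle((q[:,:2]*1000).astype(np.float32)) if len(q) else 0)
E
```

```text
t 3.73 pos [0.5961 0.2374 0.2083] yaw 104.8 zax [-0.011 -0.004 -1.   ] F [-0.54  0.07 -0.37] M [0.01 0.01 0.02] w 0.0651 q [ 2.710e-01  4.410e-01  1.492e+00 -1.000e-03  1.219e+00  1.300e-02]
delta tool mm [  4.1   6.5 119.2]
wrist 1725 [0.60110495 0.24179176 0.04993266] [0.60114881 0.24078162 0.04828477] ((601.2817993164062, 240.9636993408203), 18.520811080932617)
side 215 [0.5984555  0.2443735  0.04997867] [0.59985955 0.24331102 0.04861664] ((599.9224853515625, 242.99876403808594), 18.382749557495117)
```

View pics/wrist1.png

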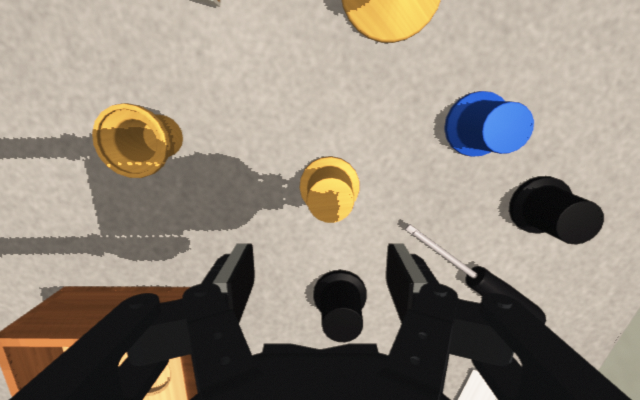

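Wrist view: cup_down's top is centred at about (330,190), i.e. (0.601, 0.2415), and the wrist and side cameras agree within 2 mm. Now descending.

Emit:
{"api": "servo_tool", "payload": {"steps": [{"x": 1, "y": 0, "z": 0, "spin": 0}, {"x": 0, "y": 0, "z": 20, "spin": 0}, {"x": 0, "y": 0, "z": 20, "spin": 0}, {"x": 0, "y": 0, "z": 20, "spin": 0}, {"x": 0, "y": 0, "z": 15, "spin": 0}, {"x": 0, "y": 0, "z": 0, "spin": 0}, {"x": 0, "y": 0, "z": 0, "spin": 0}], "hand": 75}}

```text
t: 4.42
tool_pos: [0.5995, 0.24, 0.1401]
tool_rot: [0.609, 0.793, 0.001, 0.001]
force: [0.4, 0.8, 0.2]
gripper_width: 0.075
```

```bash
python3 d.py .6005 .242 .089
```

```text
t 4.42 pos [0.5995 0.24   0.1401] yaw 104.93 zax [ 0.002  0.    -1.   ] F [0.38 0.78 0.18] M [-0.02  0.02  0.  ] w 0.075 q [ 0.273  0.501  1.576 -0.     1.063  0.013]
delta tool mm [ 1.6  1.4 51.1]
```

Emit:
{"api": "servo_tool", "payload": {"steps": [{"x": 1.5, "y": 1.5, "z": 13, "spin": 0}, {"x": 0, "y": 0, "z": 13, "spin": 0}, {"x": 0, "y": 0, "z": 13, "spin": 0}, {"x": 0, "y": 0, "z": 12, "spin": 0}, {"x": 0, "y": 0, "z": 0, "spin": 0}, {"x": 0, "y": 0, "z": 0, "spin": 0}]}}

```text
t: 4.92
tool_pos: [0.6003, 0.2419, 0.0886]
tool_rot: [0.609, 0.793, 0.0, 0.0]
force: [-0.9, -0.3, 0.5]
gripper_width: 0.0752
```

```bash
python3 d.py .6005 .242 .089; python3 - <<'E'
from workcell import arm
from h import *
c=arm.camera("wrist");cv2.imwrite(f"pics/wrist2.png",c["pixels"][:,:,::-1])
E
```

```text
t 4.92 pos [0.6003 0.2419 0.0886] yaw 104.95 zax [ 0.001  0.    -1.   ] F [-0.86 -0.29  0.51] M [0.   0.04 0.06] w 0.0752 q [ 0.276  0.557  1.624 -0.     0.96   0.015]
delta tool mm [ 0.1  0.2 -0.4]
```

View pics/wrist2.png

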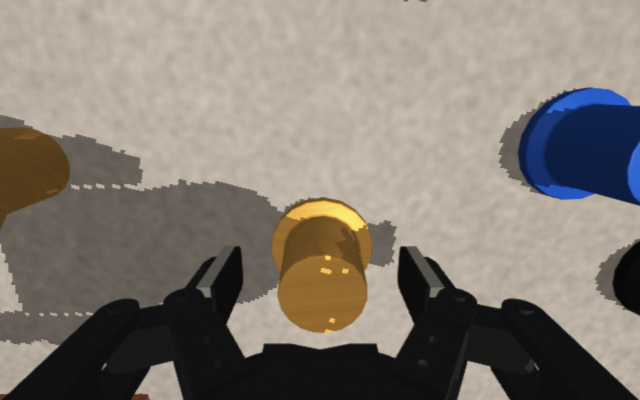

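The cup (about (322,265)) sits midway between the pads. Closing.

Emit:
{"api": "servo_tool", "payload": {"steps": [{"x": 0, "y": 0, "z": 0, "spin": 0}, {"x": 0, "y": 0, "z": 0, "spin": 0}, {"x": 0, "y": 0, "z": 0, "spin": 0}, {"x": 0, "y": 0, "z": 0, "spin": 0}, {"x": 0, "y": 0, "z": 0, "spin": 0}, {"x": 0, "y": 0, "z": 0, "spin": 0}, {"x": 0, "y": 0, "z": 0, "spin": 0}, {"x": 0, "y": 0, "z": 0, "spin": 0}], "hand": 30, "grip_force": 35}}

```text
t: 5.63
tool_pos: [0.6004, 0.2419, 0.089]
tool_rot: [0.609, 0.793, 0.001, 0.001]
force: [-1.2, -0.9, 6.3]
gripper_width: 0.0376
```

```bash
python3 d.py .6005 .242 .25
```

```text
t 5.63 pos [0.6004 0.2419 0.089 ] yaw 104.95 zax [ 0.002  0.    -1.   ] F [-1.15 -0.9   6.28] M [-0.08  0.15 -0.03] w 0.0376 q [ 0.276  0.556  1.624 -0.     0.959  0.015]
delta tool mm [   0.     0.4 -161. ]
```

Gripped (37.6 mm). Lifting, then I'll go along the chest's -x and round the lid's edge.

Emit:
{"api": "servo_tool", "payload": {"steps": [{"x": 0, "y": 0, "z": -10, "spin": 0}, {"x": 0, "y": 0, "z": -25, "spin": 0}, {"x": 0, "y": 0, "z": -30, "spin": 0}, {"x": 0, "y": 0, "z": -30, "spin": 0}, {"x": 0, "y": 0, "z": -25, "spin": 0}, {"x": 0, "y": -15, "z": -10, "spin": 0}, {"x": 0, "y": -30, "z": 0, "spin": 0}, {"x": 0, "y": -30, "z": 0, "spin": 0}, {"x": 0, "y": -30, "z": 0, "spin": 0}, {"x": 0, "y": -30, "z": 0, "spin": 0}, {"x": 0, "y": -30, "z": 0, "spin": 0}, {"x": -20, "y": -20, "z": 0, "spin": 0}, {"x": -30, "y": -9, "z": 0, "spin": 0}, {"x": -30, "y": 0, "z": 0, "spin": 0}, {"x": -30, "y": 0, "z": 0, "spin": 0}, {"x": -30, "y": 0, "z": 0, "spin": 0}, {"x": -30, "y": 0, "z": 0, "spin": 0}, {"x": -20, "y": 0, "z": 0, "spin": 0}, {"x": 0, "y": 0, "z": 0, "spin": 0}, {"x": 0, "y": 0, "z": 0, "spin": 0}]}}

```text
t: 7.3
tool_pos: [0.4614, 0.0074, 0.218]
tool_rot: [0.61, 0.792, 0.0, -0.0]
force: [0.1, 0.4, -0.9]
gripper_width: 0.0378
```

```bash
python3 d.py .4615 .009 .109; python3 - <<'E'
from workcell import arm
from h import *
for n in ["wrist","side","top"]:
    c=arm.camera(n);np.savez(n+"3",**c);cv2.imwrite(f"pics/{n}3.png",c["pixels"][:,:,::-1])
E
```

```text
t 7.3 pos [0.4614 0.0074 0.218 ] yaw 104.8 zax [-0.  0. -1.] F [ 0.1   0.42 -0.87] M [ 0.03  0.01 -0.01] w 0.0378 q [-0.135  0.175  1.872  0.     1.094 -0.394]
delta tool mm [  1.5   0.5 109. ]
```

View pics/wrist3.png

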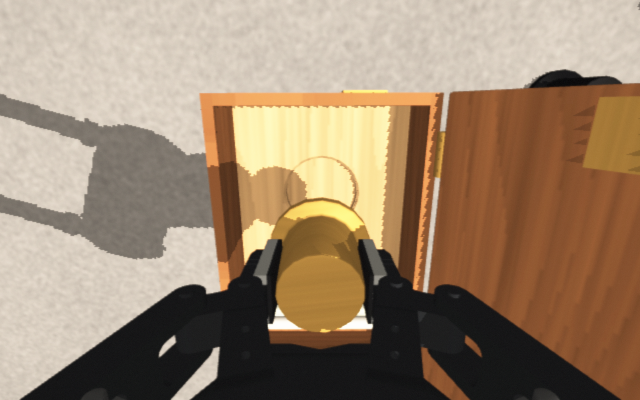

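View pics/side3.png

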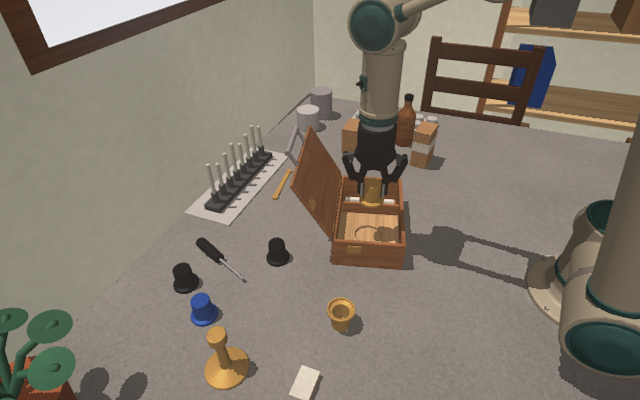

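Wrist view: the pocket ring spans columns 286–356 with its top at row 157, and the cup is held upright over the chest. Casting the ring's pixels onto the board plane.

```bash
python3 - <<'E'
from h import *
c=load("wrist3");im=c["pixels"]
cv2.imwrite("pics/w3c.png",cv2.resize(im[140:260,260:390,::-1],None,fx=5,fy=5,interpolation=cv2.INTER_CUBIC))
c=load("side3")
cv2.imwrite("pics/s3c.png",cv2.resize(c["pixels"][160:270,320:420,::-1],None,fx=5,fy=5,interpolation=cv2.INTER_CUBIC))
E
```

```text
(no output)
```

View pics/w3c.png

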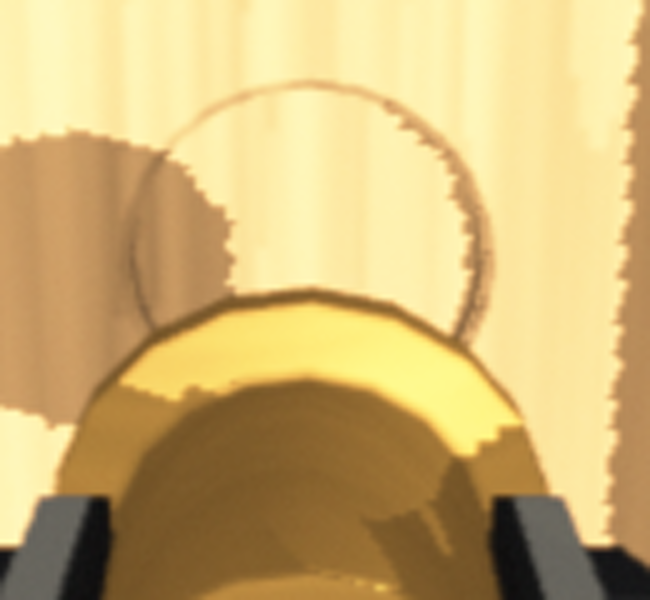

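View pics/s3c.png

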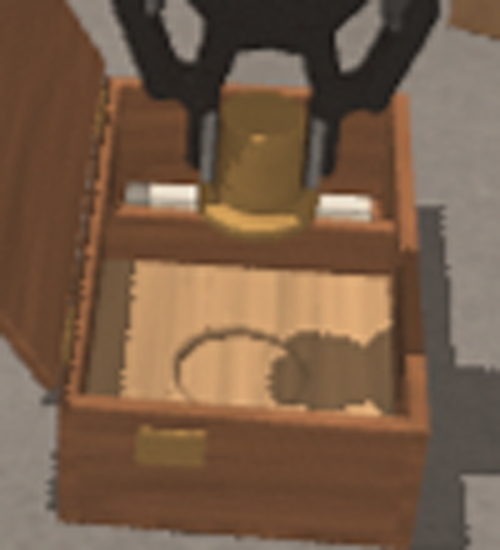

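```bash
python3 - <<'E'
from h import *
from scipy.optimize import least_squares
c=load("wrist3")
def circ(pts,z,r0):
    q=np.array([plane(c,(x+.5)/5-.5+260,(y+.5)/5-.5+140,z)[:2] for x,y in pts])
    f=lambda p:np.hypot(q[:,0]-p[0],q[:,1]-p[1])-p[2]
    a=least_squares(f,[*q.mean(0),r0]).x
    b=least_squares(lambda p:f([*p,r0]),a[:2]).x
    print(z,a.round(4),"fixed r",b.round(4),f([*b,r0]).round(4))
circ([(312,80),(132,250),(492,250),(168,155),(445,130),(150,325)],.028,.031)
# flange: cup bottom z = .218-.089 =.129 ; lower edge approx
circ([(312,290),(228,300),(400,305),(155,335),(465,345),(95,395),(525,415)],.218-.089+.0035,.0275)
E
```

```text
0.028 [0.4634 0.0084 0.0314] fixed r [0.4631 0.0088] [-0.0001  0.0006  0.0003 -0.0003  0.0007  0.0005]
0.1325 [0.462  0.0063 0.0271] fixed r [0.4621 0.0058] [-0.      0.0001  0.0002 -0.     -0.0001 -0.0001 -0.0001]
```

Emit:
{"api": "servo_tool", "payload": {"steps": [{"x": 2.1, "y": 1.4, "z": 0, "spin": 0}, {"x": 0, "y": 0, "z": 20, "spin": 0}, {"x": 0, "y": 0, "z": 25, "spin": 0}, {"x": 0, "y": 0, "z": 25, "spin": 0}, {"x": 0, "y": 0, "z": 15, "spin": 0}, {"x": 0, "y": 0, "z": 8, "spin": 0}, {"x": 0, "y": 0, "z": 0, "spin": 0}, {"x": 0, "y": 0, "z": 0, "spin": 0}]}}

```text
t: 8.12
tool_pos: [0.4625, 0.0111, 0.1251]
tool_rot: [0.609, 0.793, 0.0, 0.0]
force: [-1.0, -0.5, -0.2]
gripper_width: 0.0377
```

```bash
python3 d.py .4622 .0098 .109; python3 - <<'E'
from workcell import arm
from h import *
c=arm.camera("wrist");np.savez("wrist4",**c);cv2.imwrite("pics/wrist4.png",c["pixels"][:,:,::-1])
E
```

```text
t 8.12 pos [0.4625 0.0111 0.1251] yaw 105.01 zax [ 0. -0. -1.] F [-0.96 -0.5  -0.22] M [-0.04 -0.01 -0.01] w 0.0377 q [-0.127  0.291  2.     0.     0.851 -0.389]
delta tool mm [-1.1 -0.6 16.1]
```

View pics/wrist4.png

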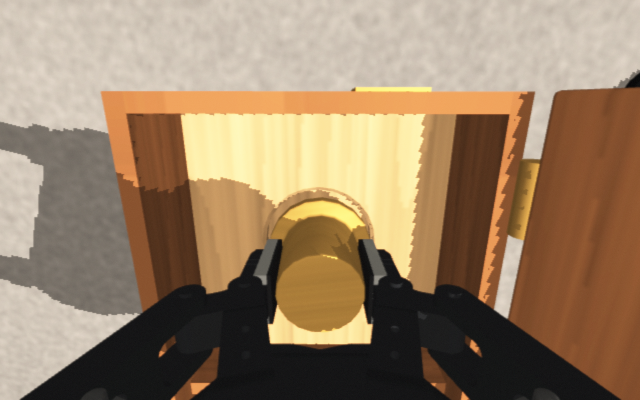

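The flange lies inside the ring (ring columns 268–373, flange 272–370). Lowering slowly.

Emit:
{"api": "servo_tool", "payload": {"steps": [{"x": -0.5, "y": -0.3, "z": 4, "spin": 0}, {"x": 0, "y": 0, "z": 4, "spin": 0}, {"x": 0, "y": 0, "z": 3, "spin": 0}, {"x": 0, "y": 0, "z": 2, "spin": 0}, {"x": 0, "y": 0, "z": 0, "spin": 0}, {"x": 0, "y": 0, "z": 0, "spin": 0}]}}

```text
t: 8.67
tool_pos: [0.4621, 0.0099, 0.1118]
tool_rot: [0.609, 0.793, -0.0, -0.0]
force: [-0.8, -0.5, 0.5]
gripper_width: 0.0376
```

```bash
python3 d.py .4622 .0098 .109
```

```text
t 8.67 pos [0.4621 0.0099 0.1118] yaw 104.95 zax [-0. -0. -1.] F [-0.84 -0.51  0.53] M [0.03 0.01 0.01] w 0.0376 q [-0.129  0.31   2.017 -0.     0.815 -0.39 ]
delta tool mm [-0.1  0.1  2.8]
```

Emit:
{"api": "servo_tool", "payload": {"steps": [{"x": 0, "y": 0, "z": 1.5, "spin": 0}, {"x": 0, "y": 0, "z": 1, "spin": 0}, {"x": 0, "y": 0, "z": 0, "spin": 0}, {"x": 0, "y": 0, "z": 0, "spin": 0}]}}

```text
t: 9.0
tool_pos: [0.4621, 0.0099, 0.1093]
tool_rot: [0.609, 0.793, -0.0, -0.0]
force: [0.2, 0.3, -0.9]
gripper_width: 0.0377
```

```bash
python3 d.py .4622 .0098 .109
```

```text
t 9.0 pos [0.4621 0.0099 0.1093] yaw 104.95 zax [-0. -0. -1.] F [ 0.24  0.27 -0.95] M [-0.02  0.   -0.  ] w 0.0377 q [-0.129  0.314  2.02  -0.     0.808 -0.39 ]
delta tool mm [-0.2  0.   0.3]
```

Within about 0.5 mm of the floor. Releasing with a slow opening.

Emit:
{"api": "servo_tool", "payload": {"steps": [{"x": 0, "y": 0, "z": 0.5, "spin": 0}, {"x": 0, "y": 0, "z": 0, "spin": 0}]}}

```text
t: 9.17
tool_pos: [0.4622, 0.0099, 0.1091]
tool_rot: [0.609, 0.793, 0.0, 0.0]
force: [-1.0, -0.3, 0.8]
gripper_width: 0.0375
```

Emit:
{"api": "servo_tool", "payload": {"steps": [{"x": 0, "y": 0, "z": 0, "spin": 0}, {"x": 0, "y": 0, "z": 0, "spin": 0}, {"x": 0, "y": 0, "z": 0, "spin": 0}, {"x": 0, "y": 0, "z": 0, "spin": 0}, {"x": 0, "y": 0, "z": 0, "spin": 0}, {"x": 0, "y": 0, "z": 0, "spin": 0}], "hand": 62}}

```text
t: 9.67
tool_pos: [0.4621, 0.01, 0.1089]
tool_rot: [0.609, 0.793, -0.0, 0.0]
force: [-0.7, 0.1, 0.2]
gripper_width: 0.062
```

Emit:
{"api": "servo_tool", "payload": {"steps": [{"x": 0, "y": 0, "z": -5, "spin": 0}, {"x": 0, "y": 0, "z": -15, "spin": 0}, {"x": 0, "y": 0, "z": -25, "spin": 0}, {"x": 0, "y": 0, "z": -30, "spin": 0}, {"x": 0, "y": 0, "z": -35, "spin": 0}, {"x": 0, "y": 0, "z": -35, "spin": 0}, {"x": 0, "y": 0, "z": -35, "spin": 0}, {"x": 0, "y": 0, "z": -35, "spin": 0}, {"x": 0, "y": 0, "z": -30, "spin": 0}, {"x": 0, "y": 0, "z": -15, "spin": 0}, {"x": 0, "y": 0, "z": 0, "spin": 0}]}}

```text
t: 10.58
tool_pos: [0.4634, 0.0098, 0.3733]
tool_rot: [0.609, 0.793, 0.002, 0.004]
force: [0.2, 0.0, 0.6]
gripper_width: 0.062
```

```bash
python3 d.py .6458 .0131 .36; python3 - <<'E'
from workcell import arm
from h import *
for n in ["wrist","side","top"]:
    c=arm.camera(n);np.savez(n+"5",**c);cv2.imwrite(f"pics/{n}5.png",c["pixels"][:,:,::-1])
    P=cloud(c);hsv=cv2.cvtColor(c["pixels"],cv2.COLOR_RGB2HSV)
    near=(c["depth"]>0)&(np.hypot(P[...,0]-.462,P[...,1]-.0095)<.035)
    for lo,hi in [(.06,.08)]:
        q=P[near&(P[...,2]>lo)&(P[...,2]<hi)]
        if len(q): print(n,len(q),q.mean(0).round(4),np.median(q[:,2]),cv2.minEnclosingCircle((q[q[:,2]>.065][:,:2]*1000).astype(np.float32)))
E
```

```text
t 10.58 pos [0.4634 0.0098 0.3733] yaw 104.96 zax [ 0.009 -0.001 -1.   ] F [0.22 0.03 0.64] M [-0.05  0.02 -0.01] w 0.062 q [-0.129  0.067  1.598 -0.     1.467 -0.39 ]
delta tool mm [-43.9 176.9  15. ]
wrist 728 [0.462  0.0093 0.0698] 0.06999787149283429 ((462.08349609375, 8.418717384338379), 18.548683166503906)
side 181 [0.4601 0.014  0.0689] 0.06998711461944114 ((460.9507751464844, 10.81591796875), 19.295568466186523)
```

View pics/wrist5.png

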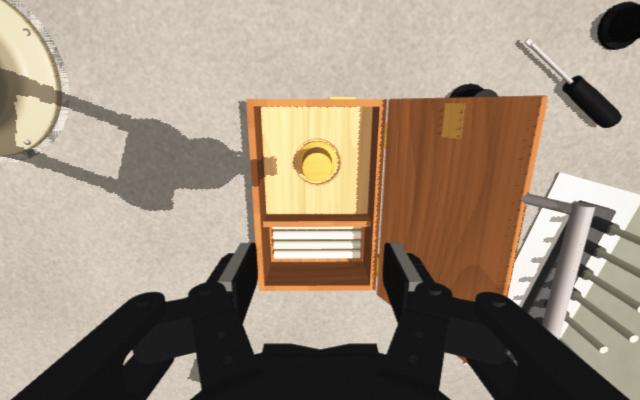

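View pics/side5.png

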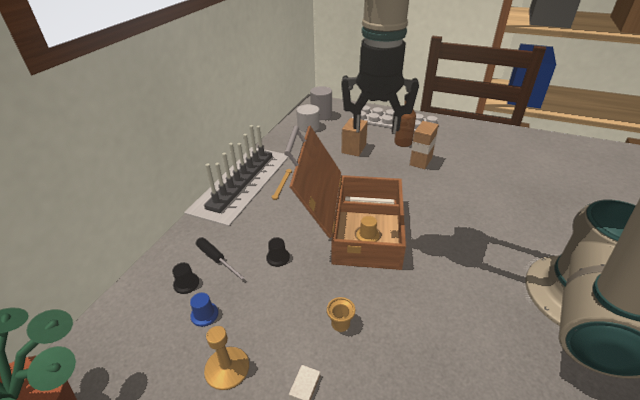

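The cup's top is at z = 0.070 (20 + 50 mm), centred in the pocket at wrist (318,161), so it is seated. Next is the bar, at the right of the wrist view around (575,260).

```bash
python3 - <<'E'
from h import *
from workcell import arm
cx=np.array([.9666,.2565]);cy=np.array([-.2565,.9666]);O=np.array([.4733,-.0327])
for n in ["top0","side0","wrist5","side5"]:
    c=load(n);P=cloud(c)
    a=(P[...,:2]-O)@cx;b=(P[...,:2]-O)@cy
    m=(c["depth"]>0)&(abs(a-.178)<.03)&(abs(b)<.045)&(P[...,2]>.225)&(P[...,2]<.27)
    # exclude panel: keep colour grey
    hsv=cv2.cvtColor(c["pixels"],cv2.COLOR_RGB2HSV);m&=hsv[...,1]<70
    q=P[m]
    if len(q): print(n,len(q),"a",np.percentile(a[m],[5,50,95]).round(4),"b",np.percentile(b[m],[2,98]).round(3),"z",np.percentile(q[:,2],[5,50,95]).round(4))
E
```

```text
top0 183 a [0.1724 0.1772 0.1832] b [-0.043  0.043] z [0.2489 0.2531 0.2573]
side0 124 a [0.1714 0.1754 0.1815] b [-0.042  0.044] z [0.2498 0.2535 0.2553]
wrist5 2558 a [0.1718 0.1742 0.1804] b [-0.043  0.044] z [0.2466 0.2528 0.255 ]
side5 123 a [0.1715 0.1752 0.1813] b [-0.044  0.041] z [0.249  0.2536 0.2556]
```

Emit:
{"api": "servo_tool", "payload": {"steps": [{"x": -4, "y": 17, "z": 0, "spin": 0}, {"x": -4, "y": 17, "z": 0, "spin": 0}, {"x": -4, "y": 17, "z": 0, "spin": 0}, {"x": -4, "y": 17, "z": 0, "spin": 0}, {"x": -4, "y": 17, "z": 0, "spin": 0}, {"x": -4, "y": 17, "z": 0, "spin": 0}, {"x": -4, "y": 17, "z": 0, "spin": 0}, {"x": -4, "y": 17, "z": 0, "spin": 0}, {"x": -4, "y": 17, "z": 0, "spin": 0}, {"x": -4, "y": 15, "z": 0, "spin": 0}, {"x": -4, "y": 8, "z": 0, "spin": 0}, {"x": 0, "y": 0, "z": 0, "spin": 0}, {"x": 0, "y": 0, "z": 0, "spin": 0}], "hand": 55}}

```text
t: 11.82
tool_pos: [0.643, 0.0128, 0.3671]
tool_rot: [0.609, 0.793, -0.001, -0.002]
force: [-1.2, 0.5, -0.1]
gripper_width: 0.055
```

```bash
python3 d.py .6454 .0130 .305; python3 - <<'E'
from workcell import arm
from h import *
c=arm.camera("wrist");np.savez("wrist6",**c);cv2.imwrite("pics/wrist6.png",c["pixels"][:,:,::-1])
E
```

```text
t 11.82 pos [0.643  0.0128 0.3671] yaw 104.94 zax [-0.004  0.    -1.   ] F [-1.21  0.49 -0.06] M [ 0.01 -0.07  0.03] w 0.055 q [-0.088  0.358  1.23  -0.     1.558 -0.349]
delta tool mm [-0.5  2.6 62.1]
```

View pics/wrist6.png

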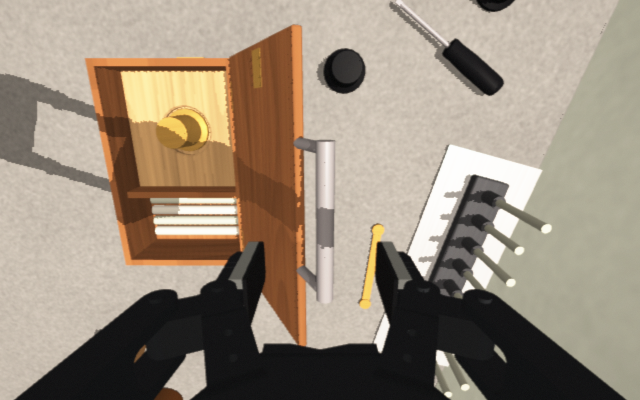

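The bar (column about 325) lies between the open pads (midpoint about 321) and parallel to them. Descending.

Emit:
{"api": "servo_tool", "payload": {"steps": [{"x": 0, "y": 1.5, "z": 15, "spin": 0}, {"x": 0, "y": 0, "z": 15, "spin": 0}, {"x": 0, "y": 0, "z": 15, "spin": 0}, {"x": 0, "y": 0, "z": 12, "spin": 0}, {"x": 0, "y": 0, "z": 4, "spin": 0}, {"x": 0, "y": 0, "z": 0, "spin": 0}, {"x": 0, "y": 0, "z": 0, "spin": 0}]}}

```text
t: 12.45
tool_pos: [0.6446, 0.0133, 0.3086]
tool_rot: [0.609, 0.793, 0.0, 0.0]
force: [0.1, 0.3, -0.1]
gripper_width: 0.0552
```

```bash
python3 d.py .6454 .0130 .305
```

```text
t 12.45 pos [0.6446 0.0133 0.3086] yaw 104.95 zax [ 0.001 -0.    -1.   ] F [ 0.14  0.32 -0.15] M [ 0.04 -0.01  0.02] w 0.0552 q [-0.087  0.379  1.338 -0.     1.424 -0.348]
delta tool mm [-0.5  0.7  3.6]
```

Emit:
{"api": "servo_tool", "payload": {"steps": [{"x": 0, "y": 0.7, "z": 3, "spin": 0}, {"x": 0, "y": 0, "z": 0, "spin": 0}]}}

```text
t: 12.62
tool_pos: [0.6458, 0.0135, 0.3055]
tool_rot: [0.609, 0.793, 0.0, 0.001]
force: [-1.3, -0.5, 0.4]
gripper_width: 0.0553
```

Emit:
{"api": "servo_tool", "payload": {"steps": [{"x": 0, "y": 0, "z": 0, "spin": 0}, {"x": 0, "y": 0, "z": 0, "spin": 0}, {"x": 0, "y": 0, "z": 0, "spin": 0}, {"x": 0, "y": 0, "z": 0, "spin": 0}, {"x": 0, "y": 0, "z": 0, "spin": 0}, {"x": 0, "y": 0, "z": 0, "spin": 0}, {"x": 0, "y": 0, "z": 0, "spin": 0}, {"x": 0, "y": 0, "z": 0, "spin": 0}, {"x": 0, "y": 0, "z": 0, "spin": 0}, {"x": 0, "y": 0, "z": 0, "spin": 0}], "hand": 3, "grip_force": 40}}

```text
t: 13.45
tool_pos: [0.6456, 0.0134, 0.3052]
tool_rot: [0.609, 0.793, -0.0, 0.0]
force: [-1.6, 0.3, 3.6]
gripper_width: 0.0104
```

```bash
python3 d.py .6454 .0130 .305; python3 - <<'E'
from workcell import arm
from h import *
for n in ["wrist","side"]:
    c=arm.camera(n);np.savez(n+"7",**c);cv2.imwrite(f"pics/{n}7.png",c["pixels"][:,:,::-1])
E
```

```text
t 13.45 pos [0.6456 0.0134 0.3052] yaw 104.96 zax [ 0. -0. -1.] F [-1.59  0.34  3.57] M [-0.08  0.22 -0.  ] w 0.0104 q [-0.087  0.382  1.342 -0.     1.417 -0.348]
delta tool mm [-0.4 -0.3  0.2]
```

View pics/wrist7.png

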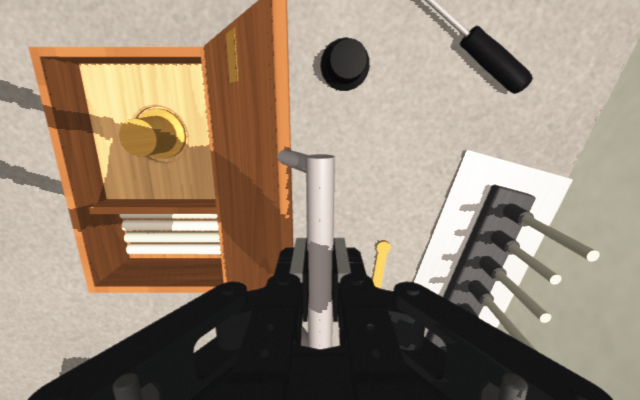

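View pics/side7.png

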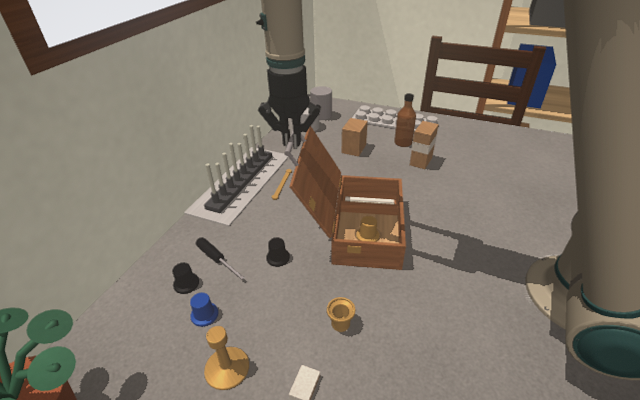

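The bar is gripped between the pads at wrist (320,250) and the lid is still back. Swinging it up along the arc, first half.

Emit:
{"api": "servo_tool", "payload": {"steps": [{"x": 0, "y": -4, "z": -2.3, "spin": 0}, {"x": 0, "y": -4.4, "z": -2.3, "spin": 0}, {"x": 0, "y": -8.7, "z": -4.3, "spin": 0}, {"x": 0, "y": -9, "z": -3.8, "spin": 0}, {"x": 0, "y": -9.1, "z": -3.4, "spin": 0}, {"x": 0, "y": -9.3, "z": -2.9, "spin": 0}, {"x": 0, "y": 0, "z": 0, "spin": 0}, {"x": 0, "y": 0, "z": 0, "spin": 0}, {"x": 0, "y": 0, "z": 0, "spin": 0}]}}

```text
t: 14.3
tool_pos: [0.6031, 0.0021, 0.3252]
tool_rot: [0.609, 0.793, 0.001, 0.001]
force: [3.2, 1.7, 6.3]
gripper_width: 0.0104
```

```bash
python3 d.py .5506 -.0122 .332; cat > lid.py <<'E'
from workcell import arm
from h import *
import sys
cx=np.array([.9666,.2565]);cy=np.array([-.2565,.9666]);O=np.array([.4733,-.0327])
for n in ["side","top"]:
    c=arm.camera(n);np.savez(n+sys.argv[1],**c);cv2.imwrite(f"pics/{n}{sys.argv[1]}.png",c["pixels"][:,:,::-1])
    P=cloud(c);a=(P[...,:2]-O)@cx;b=(P[...,:2]-O)@cy;hsv=cv2.cvtColor(c["pixels"],cv2.COLOR_RGB2HSV)
    m=(c["depth"]>0)&(a>.055)&(a<.2)&(abs(b)<.12)&(P[...,2]>.1)&(P[...,2]<.235)&(hsv[...,1]>90)&(hsv[...,0]<15)
    if m.sum()<50: print(n,"few",m.sum());continue
    from numpy.polynomial import polynomial as pl
    k=np.polyfit(P[m][:,2],a[m],1); r=a[m]-np.polyval(k,P[m][:,2]); g=abs(r-np.median(r))<.006
    k=np.polyfit(P[m][g][:,2],a[m][g],1)
    print(n,m.sum(),g.sum(),"lid angle",np.pi/2+np.arctan(k[0]),"resid",np.std(a[m][g]-np.polyval(k,P[m][g][:,2])))
    q=(c["depth"]>0)&(np.hypot(P[...,0]-.462,P[...,1]-.0095)<.03)&(P[...,2]>.065)&(P[...,2]<.08)
    if q.sum(): print(n,"cup top",P[q].mean(0).round(4),q.sum())
E
python3 lid.py 8
```

```text
t 14.3 pos [0.6031 0.0021 0.3252] yaw 104.94 zax [ 0.003  0.    -1.   ] F [3.23 1.73 6.34] M [ 0.31 -0.61 -0.03] w 0.0104 q [-1.120e-01  3.060e-01  1.408e+00  1.000e-03  1.424e+00 -3.730e-01]
delta tool mm [ -0.3 -54.4  -7. ]
side 1712 1710 lid angle 1.8593444012812455 resid 0.0008503149383074423
side cup top [0.4603 0.0129 0.0699] 159
top 1607 1594 lid angle 1.8621466049513444 resid 0.0012400332052945541
top cup top [0.4619 0.016  0.0707] 80
```

View pics/side8.png

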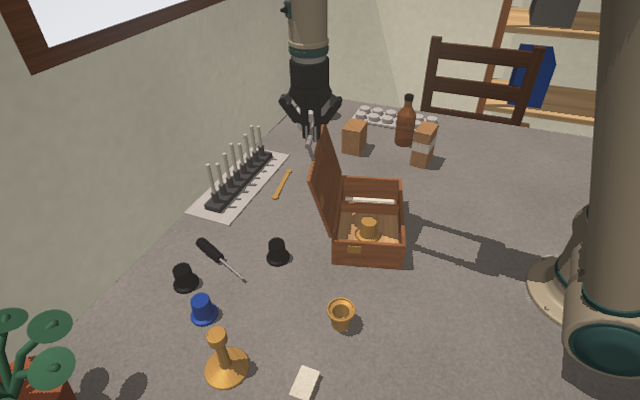

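Lid at 1.86 rad, following as planned with small forces. Second half.

Emit:
{"api": "servo_tool", "payload": {"steps": [{"x": 0, "y": -9.4, "z": -2.5, "spin": 0}, {"x": 0, "y": -9.6, "z": -2, "spin": 0}, {"x": 0, "y": -9.6, "z": -1.5, "spin": 0}, {"x": 0, "y": -9.7, "z": -1, "spin": 0}, {"x": 0, "y": -7.8, "z": -0.4, "spin": 0}, {"x": 0, "y": -5, "z": -0.2, "spin": 0}, {"x": 0, "y": -3, "z": 0, "spin": 0}, {"x": 0, "y": 0, "z": 0, "spin": 0}, {"x": 0, "y": 0, "z": 0, "spin": 0}, {"x": 0, "y": 0, "z": 0, "spin": 0}, {"x": 0, "y": 0, "z": 0, "spin": 0}]}}

```text
t: 15.32
tool_pos: [0.5505, -0.012, 0.3312]
tool_rot: [0.609, 0.793, -0.0, -0.0]
force: [0.6, -0.6, 4.0]
gripper_width: 0.0104
```

```bash
python3 d.py .5506 -.0122 .332; python3 lid.py 9
```

```text
t 15.32 pos [ 0.5505 -0.012   0.3312] yaw 104.96 zax [-0.001 -0.    -1.   ] F [ 0.63 -0.61  4.03] M [ 0.09 -0.21 -0.06] w 0.0104 q [-0.148  0.225  1.507 -0.     1.41  -0.409]
delta tool mm [-0.2  0.1 -0.8]
side 405 405 lid angle 1.5698947171321873 resid 0.00011803152528269722
side cup top [0.4603 0.0125 0.07  ] 156
top 245 245 lid angle 1.5703600537134859 resid 0.00020299843583836239
top cup top [0.4617 0.0105 0.0702] 138
```

View pics/side9.png

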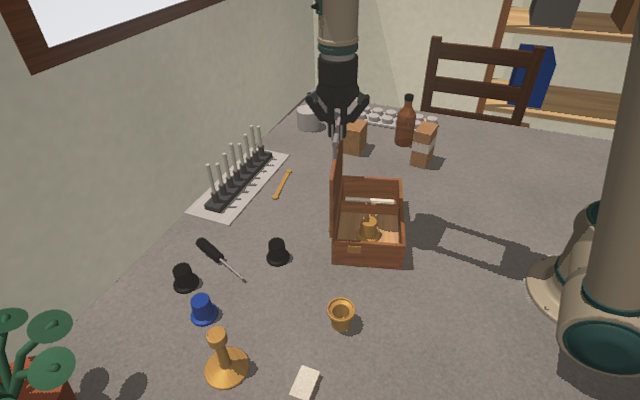

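The lid stands upright at 1.570 rad in both views (side, around (337,190)), and the cup's top is still at z = 0.070. Settling briefly, then a last check before handing in.

Emit:
{"api": "servo_tool", "payload": {"steps": [{"x": 0, "y": 0, "z": 0, "spin": 0}, {"x": 0, "y": 0, "z": 0, "spin": 0}, {"x": 0, "y": 0, "z": 0, "spin": 0}, {"x": 0, "y": 0, "z": 0, "spin": 0}, {"x": 0, "y": 0, "z": 0, "spin": 0}, {"x": 0, "y": 0, "z": 0, "spin": 0}]}}

```text
t: 15.92
tool_pos: [0.5504, -0.012, 0.3313]
tool_rot: [0.609, 0.793, -0.0, -0.0]
force: [1.0, 0.3, 2.8]
gripper_width: 0.0104
```

```bash
python3 d.py; python3 lid.py 10; python3 - <<'E'
from workcell import arm
print(arm.state()["dq"].round(4)); print(arm.sign_off())
E
```

```text
t 15.92 pos [ 0.5504 -0.012   0.3313] yaw 104.95 zax [-0. -0. -1.] F [1.01 0.35 2.83] M [ 0.04 -0.33 -0.05] w 0.0104 q [-0.148  0.225  1.508 -0.     1.409 -0.409]
side 402 402 lid angle 1.5694515912363787 resid 0.00011661000548803368
side cup top [0.4604 0.0123 0.0701] 153
top 235 235 lid angle 1.5699509210170732 resid 0.00021408825067407002
top cup top [0.4617 0.0104 0.07  ] 138
[ 0.0009 -0.0007 -0.0017 -0.0003  0.0026 -0.0004]
the job is handed in; nothing more can be done
None
```

The brass cup is seated mouth-down in the pocket and released. The lid is held upright by its bar, and I handed the job in at about 16 s of the 61 s allowed.

- **Cup:** its top measured 0.070 m above the table, which is 20 mm of floor plus 50 mm of cup, so it is fully home. Before I moved the lid, the wrist view put it about 1–2 mm from the pocket's centre. The later side and top averages lean up to about 3 mm because each sees only part of the cup; all are inside the 7 mm limit.
- **Lid:** it measured 1.57 rad in both the side and top views. The arm is still, and the fingers hold the bar with a commanded grip of 40 N. The gripper reads 10.4 mm on the 12 mm bar. I could not measure the finger-to-bar contact force directly.
- **Bystanders:** I saw no contact, and the other cup and loose things in the side view look unmoved. I judged this by eye and did not measure their positions again.

No check failed.

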